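# Cork held up in the spring tongs

## Task

Pull the spring tongs straight up out of their rack, past its sprung catch, close the tongs' tips on the cork that stands among the small things, and lift it at least ten centimetres off the worktop. Touch the cork only with the tongs and leave the other small things standing where they are. Finish while holding: keep the tongs squeezed, with the cork up in their tips and still.

Things in the scene. Friction and masses are not known exactly. Their poses are not given: they have to be found in the camera images.
- rack: fixed tong rack: dark foot 156 x 66 x 8 mm, two aluminium posts 80 mm apart along its x axis (at x = -40 and +40 mm, each 8 x 26 mm, 165 mm high). The tongs hang between the posts, their bar lying in slots in the post tops, open upward (slot floor 155 mm above the worktop). Origin: on the worktop under the middle between the posts; z up
- rack_catch (a point): middle between the two halves of the rack's sprung catch: beyond each post, at rack x = +-44 to +-75 mm and up to 178 mm high, a spring plunger whose round nose, 12 mm wide, overhangs that end of the tongs' bar; this point is level with the nose centres. Lifting the tongs straight up pushes both noses apart: a pull of about 7 N gets them loose within the first 5 mm, and they are free after 15 mm
- tongs: loose steel spring tongs, 0.1 kg, 145 mm tall, tips down, hanging in the rack at the start (tips 12 mm above its foot). On top a square bar 92 x 8 x 8 mm along the tongs' x axis; below it two strip arms, left (+y) and right (-y), that swing together. Origin: on the pivot line, middle of the bar's underside; x along the bar (in the rack the same as the rack's x), z up, the tips point to -z
- tongs_grip (a point): middle between the two grey ribbed grip plates (20 wide, 28 high), 40 mm below the tongs' origin; squeeze them along y, from above between the posts. Over the plates: about 44 mm open, 34 on the cork, 30 shut. The spring pushes back with about 4 N on each plate open and 8 N shut, so the tongs also stay held part closed (41 mm); a grip of 20 to 30 N closes them well
- tongs_tips (a point): middle between the two tips, 126 mm below the tongs' origin, at half the height of the tip plates; the tips end 9 mm below it. Each tip is a shallow V in plan, 23 mm wide along x and 18 mm high. The clear gap between the tips along y is about 45 mm open, and a few mm shut
- tongs_left (a joint): closing angle of the tongs' left arm (the right arm follows): 0 open, about 0.12 rad with the tips closed on the cork, 0.17 fully shut
- cork: loose tapered cork stopper, 25 mm wide at the top, narrower below, 24 mm high, 12 g, standing on the worktop. Origin: centre of its underside; z up
- vial: bystander: small glass vial with a dark screw cap, 25 mm wide, 59 mm high, loose. Origin: centre of its underside
- spool: bystander: wooden thread spool, 38 mm wide, 50 mm high, loose. Origin: centre of its underside
- small_lid: bystander: small pale lid, a disc 28 mm wide and 13 mm high, loose. Origin: centre of its underside
Not all that is in view belongs to the job. Several things look just like the cork: the one meant starts farthest to the robot's left. Leave any green look-alike of the tongs alone.

How it is judged:
By the outcome, as a careful person would: the job done as asked, in the order asked, and still so for the second after the job is handed in, while the arm keeps its last pose, push and grip.
It also fails if it takes over 48 s, if anything falls off the work surface, if the arm or the gripper's body presses on something with over 40 N, if the wrist force passes 120 N, or if a joint passes its speed limit or range.

## Robot

A 6-joint arm with a two-finger parallel gripper is mounted at the origin on a cart in front of the work surface, level with it; the furniture and walls round the work are solid. World frame = base frame: x ahead of the robot, y to its left, z up, the work surface at z = 0. Lengths are in m, angles in degrees, forces in N, time in s.
With the tool pointing down it reaches from about 0.35 to 0.875 m from the base axis. Payload 4.2 kg.
Tool frame: the origin (TCP) lies midway between the tips of the shut fingers; the grasp point (between the pads) lies 19 mm behind it; z points along the fingers, y is the line along which they close (so a half turn about z gives the same grasp; the last joint's range is limited). The gripper opens to 87 mm and grips with 3 to 60 N. Pads are 19 mm wide; open, the fingers measure 117 mm over their backs; the gripper's body (75 mm by 190 mm) begins 51 mm behind the grasp point.
Start: joints at [80.42, 22.042, 0.453, 0, -68.411, -14.817], TCP at [0.258, 0.569, 0.223] pointing down, gripper open.
Joint ranges: [-179.83, 179.83], [-69.29, 118.12], [-61.27, 80.66], [-181.25, 117.63], [-171.15, -9.14], [-177.46, 177.46]. Speed limits (degrees/s): [159.86, 159.86, 180, 180, 180, 180].

## Interface

Orientations are given as [roll, pitch, yaw] about the fixed x, y, z axes, in that order (R = Rz(yaw) Ry(pitch) Rx(roll)).
In Python, from workcell import env gives the robot as it stands. The module is installed in compiled form; this text tells all that it offers. Calls block until the motion is done:
- env.goto(position, orientation): joint-space move of the TCP to a pose.
- env.move_straight(position, rotation=None, rate=0.15, force_limit=None): straight line of the TCP; rotation=None keeps the orientation; rate is the mean speed in m/s. With force_limit (N) it stops when the force on the tool has changed by that much, and returns True; else False.
- env.set_joints(angles): joint-space move.
- env.gripper_to(opening, grasp_force=None): opening from 0.0 (shut) to 1.0 (fully open); grasp_force is the grip in N (None keeps the last); returns when the fingers have stopped.
- env.dwell(seconds).
- env.inverse_kinematics(position, orientation): joint angles nearest the present ones, or None.
- env.read_state(): the state.
- env.grab_frame(name): name is "scene" or "top"; returns a dict with "image" (420x560x3 uint8, blue, green, red), "fx", "fy", "cx", "cy" (pixels), "position" and "orientation" of the camera in the world. Camera axes: x right, y up, looking along -z (the intrinsics and any distortion apply to the point x, -y, -z); pixel columns grow to the right and rows downward; lengths in m; the calibration is good to about 2 mm. A picture is of the moment at which its call begins. There is no depth.
A pose or a line that the arm cannot do raises env.Unreachable and nothing moves.
- env.close_job(): hands the job in; it is judged then, once.
Trained networks look in a picture, given as the dict that the camera call returned (one of the last four; its "shot" number tells which), for a name from the list of things; names that differ only in an ending like _2 or _b are one class to them, and where a whole thing is asked for, a point or a joint stands for the part that bears it (a point fixed in the world has none). Each returns a list of dicts, best first, with "score" (0 to 1); they miss things now and then, are a little off and sometimes report something else, mostly with a low value. They report only what shows in the picture. A call takes as long as a camera call. They do not tell look-alikes from the thing itself.
- env.search_frame(picture, thing): "xyz" ([x, y, z] in m, in world coordinates, good to about 4 mm: the middle of the surface that is visible of it).
- env.trace(picture, thing): "mask" (420x560 bool, what is visible of it).
The state is a dict: "clock": time; "joint_positions": joint angles; "qvel": joint speeds; "joint_torque": joint torques, N m; "position": TCP position; "tool_rot": TCP orientation; "force": force on the tool from outside, world axes, zero at the start; "wrist_torque": the same for the moment, N m; "opening": opening from 0.0 (shut) to 1.0 (fully open); "finger_force": force on a finger pad.
Only numpy, scipy, OpenCV 4.12 (cv2) and the standard library are available. Lean on these libraries where they do the work, as an engineer would, in place of code of your own. Each camera call takes 0.05 s, during which the arm holds its last target. There are 200 camera calls.

## Working session

There is one attempt and no reset: what is moved stays moved. The work goes in short steps, each a Python script; the robot and the scene stay as the last script left them, time stands still between calls to the robot, and variables do not carry over. Pictures are saved under pics/ and viewed, at most 10 in all, crops included, and the job is handed in when it is done.

```bash
mkdir -p pics; cat > h.py <<'E'
from workcell import env
import numpy as np, cv2
from scipy.spatial.transform import Rotation as R
E
python3 - <<'E'
from h import *
ims=[]
for n in ("scene","top"):
    p=env.grab_frame(n); cv2.imwrite(f"pics/{n}0.png",p["image"])
    print(n,{k:v for k,v in p.items() if k!="image"})
    for t in ("rack","rack_catch","tongs","tongs_grip","tongs_tips","cork","vial","spool","small_lid"):
        print(t,[(round(d["score"],2),np.round(d["xyz"],3).tolist()) for d in env.search_frame(p,t)][:6])
print(env.read_state())
E
```

```text
scene {'fx': 535.6822689599962, 'fy': 535.6822689599962, 'cx': 283.49791578008245, 'cy': 217.9846140433004, 'position': array([ 0.06330651, -0.5384556 ,  0.90091652]), 'orientation': array([ 37.40313217,   0.2615966 , -43.26634943]), 'shot': 1}
rack []
rack_catch [(0.85, [0.459, 0.102, 0.006])]
tongs [(0.9, [0.412, -0.061, 0.12]), (0.62, [0.457, 0.095, 0.128])]
tongs_grip [(0.95, [0.462, 0.091, 0.13]), (0.69, [0.414, -0.06, 0.12])]
tongs_tips [(0.75, [0.456, 0.096, 0.13]), (0.61, [0.414, -0.061, 0.12])]
cork [(0.74, [0.439, -0.339, 0.022]), (0.63, [0.437, -0.161, 0.028])]
vial [(0.73, [0.518, -0.298, 0.041])]
spool [(0.66, [0.431, -0.259, 0.052])]
small_lid [(0.59, [0.529, -0.186, 0.012])]
top {'fx': 433.422058006114, 'fy': 433.422058006114, 'cx': 274.987869702822, 'cy': 209.71144225070034, 'position': array([ 0.3372522 , -0.09029882,  1.11946506]), 'orientation': array([  7.56510161,  -0.75683258, -89.34355067]), 'shot': 2}
rack [(0.76, [0.456, 0.105, 0.007])]
rack_catch [(0.81, [0.458, 0.103, 0.004])]
tongs [(0.86, [0.413, -0.055, 0.143]), (0.82, [0.461, 0.102, 0.164])]
tongs_grip 
[... 251 characters left out ...]

small_lid []
{'clock': 1.0, 'joint_positions': array([ 8.04214441e+01,  2.20406747e+01,  4.51936635e-01, -1.50729437e-03,
       -6.84116340e+01, -1.48167784e+01]), 'qvel': array([ 0.09858714,  0.01456906,  0.01627718, -0.06570659,  0.01092746,
       -0.06354623]), 'joint_torque': array([ 9.67541200e-05, -3.90475810e+01,  1.87623757e+01,  4.22433794e+00,
        1.54939602e-02, -2.51882261e-05]), 'position': array([0.2581024 , 0.56918087, 0.22255204]), 'tool_rot': array([ 1.79999282e+02,  1.25982367e-03, -2.43958889e+01]), 'force': array([0.15625766, 0.30202842, 0.60952745]), 'wrist_torque': array([ 0.02673559, -0.00513093,  0.0041553 ]), 'finger_force': 0.0, 'opening': 0.9994459575781425}
```

View pics/scene0.png

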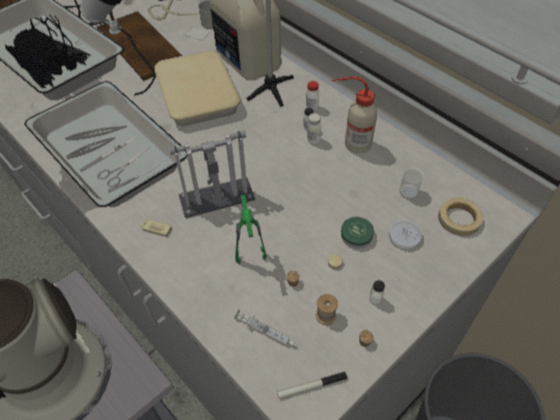

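View pics/top0.png

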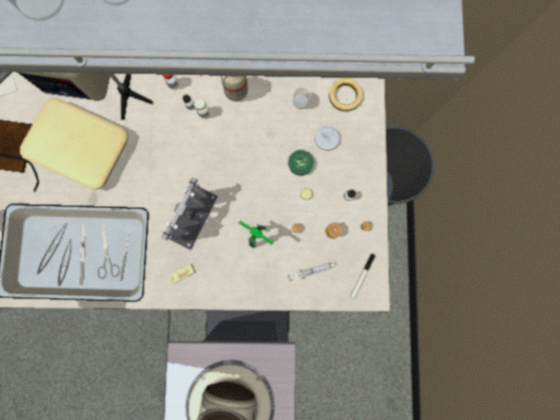

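Scene: the rack with the grey tongs is at about (215,180) in "scene" and (190,213) in "top". The green decoy stands at (250,230). The left cork is at (293,278), world y about -0.16, and the right look-alike is at (366,338). I'll fit the rack and cork poses to the silhouettes next.

```bash
cat >> h.py <<'E'
from scipy.optimize import minimize
def proj(p,X):
    c=R.from_euler("xyz",p["orientation"],degrees=True).inv().apply(np.atleast_2d(X)-p["position"])
    return np.c_[p["cx"]+p["fx"]*c[:,0]/-c[:,2], p["cy"]-p["fy"]*c[:,1]/-c[:,2]]
def box(x0,x1,y0,y1,z0,z1): return np.array([[x,y,z] for x in(x0,x1) for y in(y0,y1) for z in(z0,z1)])
def place(q,P): 
    c,s=np.cos(q[2]),np.sin(q[2]); return P@np.array([[c,s,0],[-s,c,0],[0,0,1]])+[q[0],q[1],0]
def sil(p,parts,q,S=4):
    m=np.zeros((420*S,560*S),np.uint8)
    for P in parts: cv2.fillConvexPoly(m,cv2.convexHull(np.int32(np.round((proj(p,place(q,P))+.5)*S-.5))),1)
    return cv2.resize(m*255,(560,420),interpolation=cv2.INTER_AREA)/255.
def fit(ps,ms,parts,q0,step):
    def f(q):
        a=b=0
        for p,m in zip(ps,ms):
            s=sil(p,parts,q); a+=np.minimum(s,m).sum(); b+=np.maximum(s,m).sum()
        return -a/b
    sim=np.vstack([q0]+[np.array(q0)+np.eye(len(q0))[i]*step[i] for i in range(len(q0))])
    r=minimize(f,q0,method="Nelder-Mead",options=dict(initial_simplex=sim,xatol=1e-4,fatol=1e-5)); return r.x,-r.fun
def best(p,name,xy,r=.06):
    for d in env.trace(p,name):
        m=d["mask"]; u=proj(p,[*xy,.08 if name in("rack","tongs") else .01])[0]
        v=np.argwhere(m).mean(0)[::-1]
        if np.hypot(*(u-v))<r*500: return m
    return None
cork=[np.array([[rr*np.cos(a),rr*np.sin(a),z] for a in np.linspace(0,6.28,24) for rr,z in((.0105,0),(.0125,.024))])]
rack=[box(-.078,.078,-.033,.033,0,.008)]+[box(s-.004,s+.004,-.013,.013,0,.165) for s in(-.04,.04)]+[box(a,b,-.006,.006,.16,.178) for a,b in((-.075,-.044),(.044,.075))]
tongs=[box(-.046,.046,-.004,.004,.155,.163)]
E
python3 - <<'E'
from h import *
ps=[env.grab_frame(n) for n in("scene","top")]
foot=rack[:1]
for nm,xy in(("rack",(.458,.103)),("tongs",(.458,.103)),("cork",(.436,-.162)),("cork",(.444,-.34)),("vial",(.518,-.298)),("spool",(.432,-.253))):
    ms=[best(p,nm,xy) for p in ps]
    print(nm,[None if m is None else (int(m.sum()),np.argwhere(m).mean(0).round(1).tolist()) for m in ms])
    if nm=="cork":
        for sel in ([0],[1],[0,1]):
            s=[i for i in sel if ms[i] is not None]
            if s:
                q,v=fit([ps[i] for i in s],[ms[i] for i in s],cork,[*xy],[.004]*2) if False else (None,None)
                g=lambda q:np.r_[q,0]
                from scipy.optimize import minimize as mi
                f=lambda q:-sum(np.minimum(sil(ps[i],cork,g(q)),ms[i]).sum()/np.maximum(sil(ps[i],cork,g(q)),ms[i]).sum() for i in s)/len(s)
                r=mi(f,xy,method="Nelder-Mead",options=dict(initial_simplex=np.array([xy,(xy[0]+.005,xy[1]),(xy[0],xy[1]+.005)]),xatol=1e-4)); print(s,r.x.round(4),r.fun)
    if nm=="rack": rm=ms
    if nm=="tongs": tm=ms
um=[(a if a is not None else 0)|(b if b is not None else 0) if (a is not None or b is not None) else None for a,b in zip(rm,tm)]
for lab,M in(("rack",rm),("union",um)):
    for s in([0],[1],[0,1]):
        s=[i for i in s if M[i] is not None]
        if s: 
            q,v=fit([ps[i] for i in s],[M[i]*1. for i in s],rack+tongs,[.458,.103,-.43],[.006,.006,.1]); print(lab,s,q[:2].round(4),np.degrees(q[2]).round(2),round(v,3))
q=q
out=[]
for p in ps:
    I=cv2.resize(p["image"],None,fx=4,fy=4,interpolation=cv2.INTER_CUBIC)
    for P in rack+tongs: cv2.polylines(I,[cv2.convexHull(np.int32((proj(p,place(q,P))+.5)*4))],True,(0,0,255),1)
    u=(proj(p,[.458,.103,.08])[0]*4).astype(int); out.append(I[max(0,u[1]-290):u[1]+290,max(0,u[0]-200):u[0]+200][:580,:400])
cv2.imwrite("pics/fit.png",np.hstack(out))
E
```

```text
rack [(746, [164.9, 212.4]), (1689, [215.8, 190.6])]
tongs [(845, [164.4, 211.7]), (338, [212.6, 183.8])]
cork [(151, [277.0, 292.6]), (83, [228.0, 295.4])]
[0] [ 0.4391 -0.158 ] -0.8432082510423525
[1] [ 0.437  -0.1557] -0.9063703024747939
[0, 1] [ 0.4383 -0.1565] -0.8126934877216541
cork [None, (77, [225.1, 365.5])]
[1] [ 0.4473 -0.3351] -0.8708191736719729
[1] [ 0.4473 -0.3351] -0.8708191736719729
vial [(318, [292.1, 376.0]), (119, [194.7, 348.3])]
spool [(560, [308.3, 326.2]), None]
rack [0] [0.4608 0.1119] -28.78 0.112
rack [1] [0.4645 0.1097] -24.86 0.826
rack [0, 1] [0.4636 0.1095] -26.11 0.38
union [0] [0.4631 0.1097] -26.2 0.124
union [1] [0.4648 0.1103] -25.63 0.924
union [0, 1] [0.4638 0.1097] -26.17 0.425
```

View pics/fit.png

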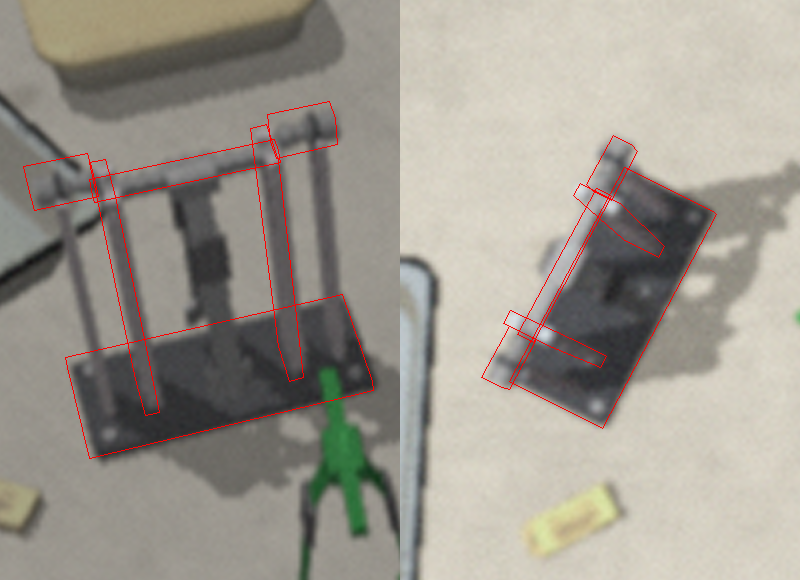

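The fit overlays agree to about a pixel. Rack is at (0.464, 0.109) with yaw about -26°, and the cork is at about (0.438, -0.157). Moving now.

```bash
python3 - <<'E'
from h import *
def st(l):
    s=env.read_state(); print(l,round(s["clock"],2),s["position"].round(4),s["tool_rot"].round(1),s["force"].round(1),"open",round(s["opening"]*87,1),"ff",round(s["finger_force"],1))
x,y=.464,.109
env.goto([x,y,.26],[180,0,-25.9]); st("above")
print(env.move_straight([x,y,.102],rate=.1,force_limit=8)); st("down")
if env.read_state()["position"][2]<.106:
    env.gripper_to(0.2,25); st("grip")
for n in("scene","top"): cv2.imwrite(f"pics/g_{n}.png",env.grab_frame(n)["image"])
I=cv2.imread("pics/g_scene.png"); cv2.imwrite("pics/g.png",cv2.resize(I[80:280,120:340],None,fx=3,fy=3)[:600])
E
```

```text
above 3.53 [0.4641 0.1097 0.2599] [-180.     0.   -25.8] [-0.3 -0.1  0.3] open 86.9 ff 0.0
False
down 5.27 [0.4644 0.1092 0.1025] [-179.9   -0.   -25.9] [-0.4 -0.2  0.2] open 87.2 ff 0.0
grip 6.24 [0.4635 0.1087 0.1013] [ 1.799e+02  1.000e-01 -2.590e+01] [ 0.9 -0.6 -5.7] open 29.8 ff 25.0
```

View pics/g.png

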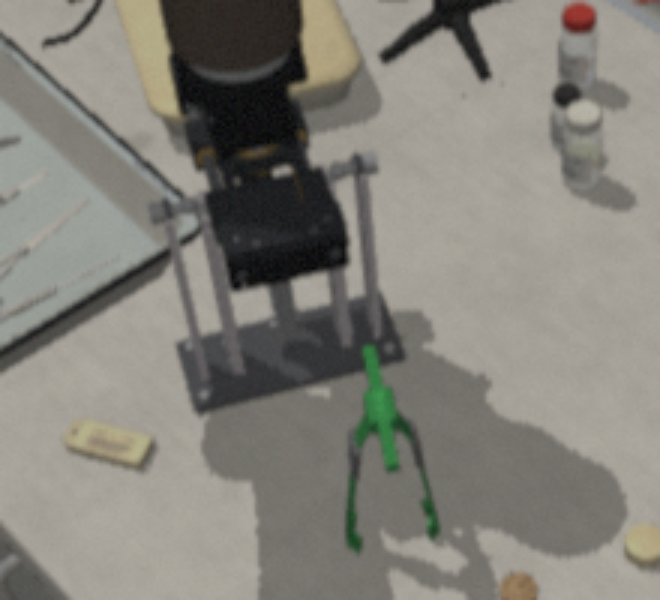

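The gripper sits between the posts and the tongs are shut, with 29.8 mm over the plates. Next I pull straight up slowly and look.

```bash
cat >> h.py <<'E'
def st(l):
    s=env.read_state(); print(l,round(s["clock"],2),s["position"].round(4),s["tool_rot"].round(1),s["force"].round(1),"open",round(s["opening"]*87,1),"ff",round(s["finger_force"],1))
def near(name,p,xy,z,n=4):
    print(name,[(round(d["score"],2),np.round(d["xyz"],3).tolist()) for d in env.search_frame(p,name)][:n])
E
python3 - <<'E'
from h import *
x,y,_=env.read_state()["position"]; 
env.move_straight([x,y,.112],rate=.03); st("5mm")
env.move_straight([x,y,.135],rate=.05); st("25mm")
env.move_straight([x,y,.300],rate=.12); st("up")
for n in("scene","top"):
    p=env.grab_frame(n); cv2.imwrite(f"pics/u_{n}.png",p["image"])
    for t in("tongs","tongs_tips","tongs_grip"): near(t,p,0,0)
I=cv2.imread("pics/u_scene.png"); cv2.imwrite("pics/u.png",cv2.resize(I[40:240,120:340],None,fx=3,fy=3)[:600])
E
```

```text
5mm 6.83 [0.4647 0.1093 0.1135] [-1.798e+02 -1.000e-01 -2.590e+01] [0.  0.3 1.9] open 29.4 ff 24.8
25mm 7.43 [0.4633 0.1086 0.135 ] [-180.     0.   -25.9] [ 0.3 -1.3 -1.7] open 29.5 ff 24.9
up 8.96 [0.4631 0.1086 0.2992] [ 1.799e+02  1.000e-01 -2.590e+01] [ 0.  -0.1 -1. ] open 29.6 ff 24.9
tongs [(0.88, [0.412, -0.059, 0.119]), (0.65, [0.459, 0.104, 0.253]), (0.36, [0.526, -0.184, 0.013])]
tongs_tips [(0.9, [0.416, -0.059, 0.12]), (0.73, [0.459, 0.105, 0.257])]
tongs_grip [(0.88, [0.417, -0.058, 0.121]), (0.74, [0.464, 0.102, 0.254])]
tongs [(0.68, [0.412, -0.057, 0.142])]
tongs_tips [(0.66, [0.416, -0.059, 0.142])]
tongs_grip [(0.77, [0.412, -0.053, 0.14]), (0.62, [0.494, 0.096, 0.368])]
```

View pics/u.png

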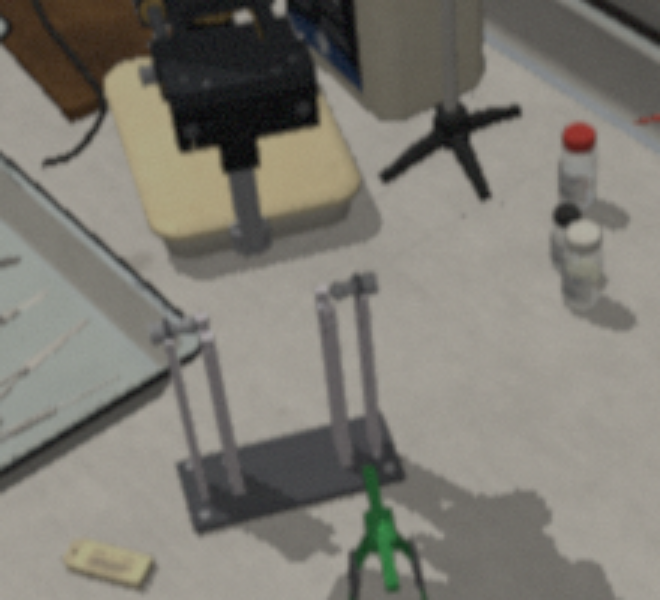

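The catch is passed and the tongs hang in the gripper, with 1.0 N measured. The tips end near scene px (204,123). Next I carry them over the cork, part-open there, and check alignment.

```bash
python3 - <<'E'
from h import *
x,y=.438,-.158
env.goto([x,y,.30],[180,0,-90]); st("over")
env.move_straight([x,y,.185],rate=.12)
env.gripper_to(41/87); st("part open")
env.dwell(.3)
out=[]
for n in("scene","top"):
    p=env.grab_frame(n); cv2.imwrite(f"pics/c_{n}.png",p["image"])
    P=env.read_state()["position"]; print(n,"tcp",P.round(4))
    u=proj(p,[.438,-.157,.05])[0]; S=5
    a,b=int(u[0])-38,int(u[1])-60; a,b=max(a,0),max(b,0)
    I=cv2.resize(p["image"][b:b+112,a:a+78],None,fx=S,fy=S,interpolation=cv2.INTER_CUBIC)
    # predicted: tip plates' lower corners (centre TCP, gap 36), tip z = TCP-.082 ; cork ring
    f=lambda X: tuple(np.int32((proj(p,X)[0]-[a,b]+.5)*S))
    for sx in(-.018,.018):
        for sy in(-.0115,.0115): cv2.circle(I,f([P[0]+sx,P[1]+sy,P[2]-.082]),2,(0,0,255),-1)
    for z,r,in((0,.0105),(.024,.0125)):
        cv2.polylines(I,[np.array([f([.4385+r*np.cos(t),-.157+r*np.sin(t),z]) for t in np.linspace(0,6.28,30)])],True,(255,0,0),1)
    print(n,"crop origin",a,b); out.append(I)
cv2.imwrite("pics/c.png",np.hstack(out))
E
```

```text
over 10.4 [ 0.4383 -0.1575  0.3001] [-180.     0.   -89.9] [-0.2 -0.2 -0.8] open 29.2 ff 24.9
part open 12.06 [ 0.438 -0.158  0.185] [-180.    0.  -90.] [-0.2 -0.3 -2. ] open 40.7 ff 4.1
scene tcp [ 0.438 -0.158  0.185]
scene crop origin 253 207
top tcp [ 0.438 -0.158  0.185]
top crop origin 258 166
```

View pics/c.png

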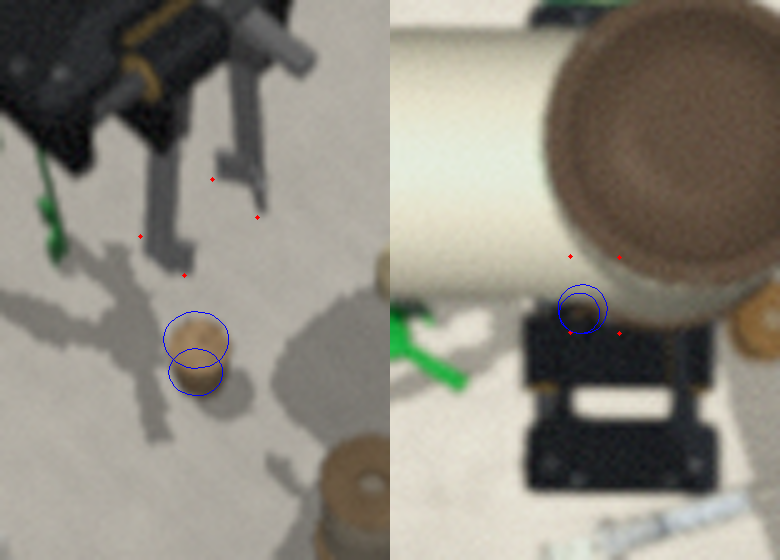

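In the scene view the part-open tips straddle the cork. The left tip's lower end is near (290,261) px, the right one near (306,249), and the cork at (293,277). The offset from my prediction is about 1 mm, so I correct for that, descend with a force guard and look.

```bash
python3 - <<'E'
from h import *
x,y=.4378,-.157
env.move_straight([x,y,.13],rate=.1)
print(env.move_straight([x,y,.087],rate=.04,force_limit=4)); st("low")
p=env.grab_frame("scene")
I=cv2.resize(p["image"][200:310,235:365],None,fx=5,fy=5,interpolation=cv2.INTER_CUBIC); cv2.imwrite("pics/d.png",I)
E
```

```text
False
low 14.38 [ 0.4381 -0.157   0.0873] [-180.   -0.  -90.] [ 0.   0.3 -0.6] open 41.1 ff 4.1
```

View pics/d.png

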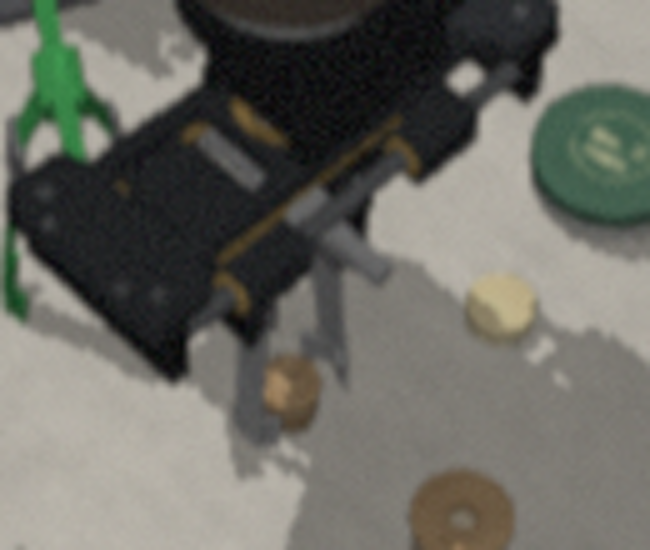

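The cork at scene px (293,279) sits centred between the tips, left at (287,287) and right at (303,276). Closing and lifting.

```bash
python3 - <<'E'
from h import *
x,y,_=env.read_state()["position"]
env.gripper_to(0.2,25); st("closed")
if env.read_state()["opening"]*87>31.5:
    env.move_straight([x,y,.12],rate=.04); st("lift1")
    env.move_straight([x,y,.26],rate=.08); st("up")
    env.dwell(.5); st("still")
p=env.grab_frame("scene")
I=p["image"][60:360,220:480]; cv2.imwrite("pics/e.png",cv2.resize(I,None,fx=2,fy=2,interpolation=cv2.INTER_CUBIC))
near("cork",p,0,0)
E
```

```text
closed 14.76 [ 0.4379 -0.157   0.0871] [-180.   -0.  -90.] [0.5 0.2 0.1] open 34.0 ff 25.0
lift1 15.73 [ 0.4378 -0.157   0.1198] [180.   0. -90.] [-0.2 -0.3 -1. ] open 34.0 ff 25.0
up 17.63 [ 0.4378 -0.157   0.2595] [179.9   0.  -90. ] [-1.1  0.1 -1.2] open 34.0 ff 25.0
still 18.13 [ 0.438 -0.157  0.26 ] [180.   0. -90.] [-0.6 -0.1 -0.7] open 34.2 ff 25.0
cork [(0.58, [0.438, -0.161, 0.245]), (0.48, [0.436, -0.163, 0.203]), (0.48, [0.445, -0.34, 0.026])]
```

View pics/e.png

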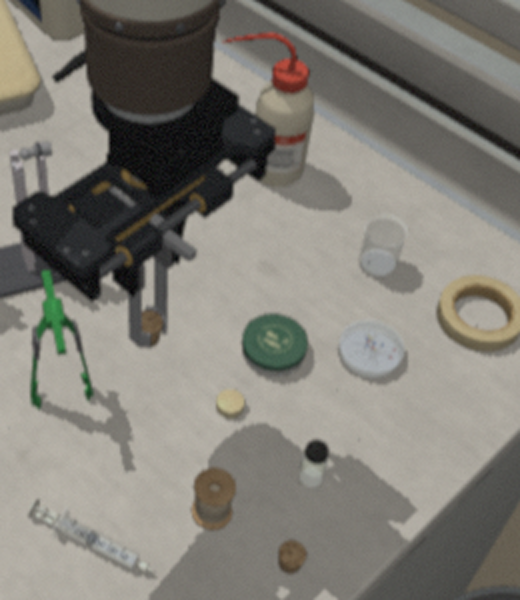

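The cork is up in the tips at crop (150,325), about 17 cm off the worktop, and the opening is steady at 34 mm. The vial, spool, small lid, other cork and green tongs still stand where they were, so I'm handing in.

```bash
python3 -c "
from h import *
st('end'); print(env.close_job())"
```

```text
end 18.23 [ 0.438 -0.157  0.26 ] [180.   0. -90.] [-0.6  0.6 -1.1] open 34.1 ff 25.0
the job is handed in; nothing more can be done
None
```

Job handed in at 18.2 s: the tongs came out past the catch, and the leftmost cork is held still in their squeezed tips about 17 cm above the worktop, with the other small things still standing in place.

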